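# Close a jar carrier and hang it on a swinging drain hook

### The arm

A 7-joint arm with a two-finger parallel gripper is mounted at the origin on the work surface. World frame = base frame: x ahead of the robot, y to its left, z up, the work surface at z = 0. Lengths are in m, angles in rad, forces in N, time in s.
With the tool pointing down it reaches from about 0.35 to 0.9 m from the base axis. Payload 8.1 kg.
Tool frame: the origin (TCP) lies midway between the tips of the shut fingers; the grasp point (between the pads) lies 19 mm behind it; z points along the fingers, y is the line along which they close (so a half turn about z gives the same grasp; the last joint's range is limited). The gripper opens to 92 mm and grips with 3 to 60 N. Pads are 19 mm wide; open, the fingers measure 130 mm over their backs; the gripper's body (75 mm by 190 mm) begins 47 mm behind the grasp point.
Start: joints at [1.192, 0.434, 0.025, 1.573, -0.012, 1.134, -0.075], TCP at [0.17, -0.601, 0.227] pointing down, gripper open.
Joint ranges: [-2.62, 2.62], [-0.44, 2.09], [-1.27, 1.32], [0.08, 2.57], [-1.32, 4.46], [0.12, 2], [-2.74, 2.74]. Speed limits (rad/s): [2.22, 2.22, 3.01, 3.01, 3.14, 3.14, 3.14].

### API

Orientations are given as a rotation vector (axis times angle).
In Python, from cell import arm gives the robot as it stands.
- The arm moves only by the tool move_arm, never from a script. Its argument "motion" is a list of rows, each an object of numbers: "tx", "ty", "tz": the shift along the tool's x, y, z normalised to -1 to 1, where 1 is 1000 mm; "twist": the turn about the tool's z normalised to -1 to 1, where 1 is pi/2 rad. In form: [{"tx": .., "ty": .., "tz": .., "twist": ..}, ...]. A call has 1 to 12 rows; each row shifts and turns the commanded pose from where the row before left it, along the tool's axes as they then stand; what a row does not reach is not made up. A row lasts 1/10 s, in which the tool goes at most 50 mm and 8.59 degrees, less where a joint would pass 70% of its speed; a pose out of reach is approached as far as the arm can. A call with a number of a shift or a turn outside -1 to 1 is refused whole. A call with a gripper value outside its range is refused whole. "gripper" is the gripper's target within -1 to 1 (shut at 1, half-way at 0, fully open at -1), set as the call begins (left out, the last holds). The fingers move at their own pace and stop on an object; "squeeze" is the grip in N (left out, the last holds). Time passes only in rows, so rows that do not move let the fingers close. It gives the time, the measured TCP pose, the force, the opening and the grip force at its end, in the units of the state.
- arm.observe(): the state, without advancing time (a new reading comes with each control period).
- arm.get_image(name): name is "scene" or "top" or "wrist"; returns the picture (384x512x3 uint8, red, green, blue); there is no depth.
- arm.calibration(name): a dict with "K" (3x3 intrinsics, pixels), "T" (4x4, takes a point from camera to world coordinates). Camera axes: x right, y down, z forward; pixel columns grow to the right and rows downward; lengths in m; the calibration is good to about 2 mm. A picture is of the moment at which its call begins: read the wrist's pose just before it. calibration takes no time and is no camera call; for the wrist camera it gives the pose at the moment of the call.
- arm.sign_off(): hands the job in; it is judged then, once.
Trained networks look in the newest picture that a camera, given by its name, has taken for a name from the list of things; names that differ only in an ending like _2 or _b are one class to them, and where a whole thing is asked for, a point or a joint stands for the part that bears it (a point fixed in the world has none). Each returns a list of dicts, best first, with "conf" (0 to 1); they miss things now and then, are a little off and sometimes report something else, mostly with a low value. They report only what shows in the picture. A call takes as long as a camera call.
- arm.look_for(camera, query): "point" ([column, row] as shares, 0 to 1, of the picture: columns of its width, rows of its height, amid what is visible of it).
- arm.regions_of(camera, query): "region" (384x512 bool, what is visible of it) and "point" ([column, row] as shares, 0 to 1, of the picture: columns of its width, rows of its height, amid what is visible of it).
- arm.place_of(camera, query): "point" ([column, row] as shares, 0 to 1, of the picture: columns of its width, rows of its height: a listed point, or the origin of a listed thing).
The state is a dict: "clock": time; "joints": joint angles; "dq": joint speeds; "joint_efforts": joint torques, N m; "position": TCP position; "ee_rot": TCP orientation; "force": force on the tool from outside, world axes, zero at the start; "ft_torque": the same for the moment, N m; "width": opening from 0.0 (shut) to 1.0 (fully open); "gripper_force": force on a finger pad.
Only numpy, scipy, OpenCV 4.12 (cv2) and the standard library are available. Lean on these libraries where they do the work, as an engineer would, in place of code of your own. Each camera call takes 0.05 s, during which the arm holds its last target. There are 200 camera calls.

### The job

Press the loose black lid of the jar carrier down until it is fully home. Then bring the swinging hook of the drain stand to rest so that it hangs still by itself, and hang the carrier on it by the slot in its steel plate, upright, behind the upturned tip, and leave it there hanging quietly. Keep the carrier upright throughout and leave the other things on the bench where they are.

Things in the scene. Friction and masses are not known exactly. Their poses are not given: they have to be found in the camera images.
- stand: Fixed drain stand. Origin on the bench (z = 0) straight below the hook's hanging place; x runs along the hook's bar from tip to post (away from the robot), z up. Drip tray under the origin (x -65 to 85, y -100 to 100 mm, 18 mm high). At x = 175 mm a 16 mm post, 418 mm high, on a 120 x 120 x 18 mm base; its clamp holds the hook's pivot at x = 110 mm, height 385 mm.
- hook (a joint): Swing of the steel hook about its pivot (along the stand's x axis), nearly frictionless; it swings 0.25 to 0.45 rad each way, period about 0.8 s. 0 = straight down; positive: bar to the stand's +y side. One 10 mm round bar, 0.2 kg: stem 190 mm down from the pivot, then level 150 mm towards -x, then a short upturned tip.
- hook_seat (a point): Point on the upper side of the hook's level bar where the carrier is to hang, 110 mm in front (-x) of the stem and 40 mm behind the foot of the upturned tip. Moves with the hook; at rest it is 200 mm above the bench, over the stand's origin. Axes as the stand's when the hook is at rest; the bar's axis is 5 mm below it.
- hook_tip (a point): Centre of the round end of the hook's upturned tip: 58 mm in front (-x) of hook_seat and 21 mm above it; the tip's top is 26 mm above the bar's upper side. Moves with the hook.
- carrier: Loose jar carrier, 0.4 to 0.65 kg: grey tray 70 x 180 mm (x, y), 32 mm high, an amber jar at each end (y = 58, -58 mm), between them an upright steel plate: 8 mm thick (x), 52 mm wide (y), top at 165 mm, with a slot through it along x, 32 mm wide, from 75 to 125 mm height. Origin: centre of the underside, z up. Hangs level by the slot. Hang it with its x axis along the hook's bar.
- slot_top (a point): Middle of the upper edge of the carrier's slot, 125 mm above its underside: this edge comes to rest on the bar.
- grip (a point): Point in the steel plate, 10 mm below its top edge, 30 mm above slot_top: the place to pinch it across its 8 mm thickness (carrier's x axis); keep fingertips above the slot's upper edge.
- lid (a joint): How far the loose black lid (at the carrier's +y end) has been pressed down, m: 0 = 12 mm proud, 0.012 = fully home. It starts 7 to 12 mm proud. It is stiff (about 5 N of friction, more when pushed faster) and stays where it is left. The other jar's lid is already home and does not move.
- lid_top (a point): Centre of the top of the loose lid, 54 mm across, 22 mm thick. When home it stands 108 mm above the carrier's underside, level with the other lid.
- beaker: Bystander: glass beaker, 68 mm across, 85 mm high; origin under its centre.
- jar: Bystander: small amber jar with white cap, 48 mm across, 75 mm high; origin under its centre.
- washbottle: Bystander: white bottle, 64 mm across, 170 mm high; origin under its centre.
- flask: Bystander: clear bottle with blue cap, 72 mm across, 150 mm high; origin under its centre.
- stapler: Bystander: black stapler, 130 mm long, 46 mm high; origin under its centre.
- wipes: Bystander: white box, 120 x 200 x 75 mm; origin under its centre.

How it is judged:
By the outcome, as a careful person would: the job done as asked, in the order asked, and still so for the second after the job is handed in, with the robot touching nothing.
It also fails if it takes over 72 s, if anything falls off the work surface, if the arm or the gripper's body presses on something with over 40 N, if the wrist force passes 120 N, or if a joint passes its speed limit or range.

## Working session

There is one attempt and no reset: what is moved stays moved. The work goes in short steps, Python scripts to look and compute and a tool call to move; the robot and the scene stay as the last step left them, time stands still between calls to the robot, and variables do not carry over. Pictures are saved under pics/ and viewed, at most 10 in all, crops included, and the job is handed in when it is done.

Besides the shell and the picture viewer there is one more tool, called by a JSON object that holds its "name" and its "arguments". move_arm: Moves the arm, as the interface text tells. Scaled input: -1 to 1 covers 1000 mm each way for a shift and pi/2 rad each way for a turn. Its arguments: {"type":"object","properties":{"motion":{"type":"array","items":{"type":"object","properties":{"tx":{"type":"number"},"ty":{"type":"number"},"tz":{"type":"number"},"twist":{"type":"number"}}}},"gripper":{"type":"number"},"squeeze":{"type":"number"}},"required":["motion"]}

```bash
mkdir -p pics; ls; python3 - <<'E'
from cell import arm
import cv2,numpy as np
s=arm.observe();print({k:np.round(v,3) for k,v in s.items()})
a=arm.get_image("scene");b=arm.get_image("top")
cv2.imwrite("pics/a.png",np.vstack([a,b])[:,:,::-1])
im=np.hstack([a,b])[:,:,::-1];cv2.imwrite("pics/a.png",cv2.resize(im,(800,300),interpolation=cv2.INTER_AREA))
cv2.imwrite("pics/s.png",a[:,:,::-1]);cv2.imwrite("pics/t.png",b[:,:,::-1])
for n in ("scene","top","wrist"):
  c=arm.calibration(n);print(n,np.round(c["K"],1).tolist(),np.round(c["T"],3).tolist())
for n in ("scene","top"):
  for q in ("carrier","grip","lid_top","slot_top","stand","hook_seat","hook_tip","beaker","jar","washbottle","flask","stapler","wipes"):
    r=arm.place_of(n,q)
    print(n,q,[(np.round(np.array(d["point"])*[512,384],1).tolist(),round(d["conf"],2)) for d in r[:2]])
E
```

```text
pics
{'clock': np.float64(0.0), 'joints': array([ 1.192,  0.435,  0.025,  1.574, -0.012,  1.134, -0.075]), 'dq': array([-0.   , -0.001, -0.001,  0.002,  0.001,  0.001, -0.   ]), 'joint_efforts': array([-0.0000e+00, -6.6785e+01,  9.8600e-01, -3.1446e+01, -6.0000e-02,
        4.3000e-02,  0.0000e+00]), 'position': array([ 0.17 , -0.601,  0.226]), 'ee_rot': array([-3.11e+00, -4.32e-01,  1.00e-03]), 'force': array([0.829, 0.732, 0.538]), 'ft_torque': array([-0.004,  0.018, -0.016]), 'gripper_force': np.float64(0.0), 'width': np.float64(0.998)}
scene [[468.9, 0.0, 248.8], [0.0, 468.9, 181.2], [0.0, 0.0, 1.0]] [[0.87, 0.362, -0.335, 1.03], [0.493, -0.637, 0.592, -0.907], [0.001, -0.681, -0.733, 1.338], [0.0, 0.0, 0.0, 1.0]]
top [[356.6, 0.0, 257.3], [0.0, 356.6, 197.9], [0.0, 0.0, 1.0]] [[0.024, -0.998, 0.061, 0.424], [-1.0, -0.024, 0.002, 0.017], [-0.001, -0.061, -0.998, 1.641], [0.0, 0.0, 0.0, 1.0]]
wrist [[269.2, 0.0, 256.6], [0.0, 269.2, 194.8], [0.0, 0.0, 1.0]] [[0.273, -0.914, -0.3, 0.252], [-0.962, -0.259, -0.085, -0.579], [-0.0, 0.312, -0.95, 0.384], [0.0, 0.0, 0.0, 1.0]]
scene car
[... 405 characters left out ...]
97.0, 139.9], 0.67)]
scene flask [([158.9, 336.6], 0.76), ([263.6, 152.1], 0.6)]
scene stapler [([192.3, 344.2], 0.89), ([238.9, 226.8], 0.43)]
scene wipes [([326.3, 152.8], 0.85)]
top carrier [([294.9, 197.8], 0.78)]
top grip [([303.9, 199.3], 0.68)]
top lid_top [([286.2, 194.7], 0.68)]
top slot_top [([299.1, 196.6], 0.77)]
top stand [([214.4, 204.8], 0.7), ([260.0, 184.5], 0.23)]
top hook_seat [([221.8, 203.8], 0.64), ([295.7, 201.7], 0.52)]
top hook_tip [([218.5, 220.7], 0.63)]
top beaker [([259.7, 225.7], 0.73)]
top jar [([218.3, 205.2], 0.52)]
top washbottle [([145.7, 206.3], 0.6)]
top flask [([373.1, 204.1], 0.61)]
top stapler [([368.9, 183.8], 0.75)]
top wipes [([154.7, 176.2], 0.62)]
```

```bash
python3 - <<'E'
import cv2,numpy as np
a=cv2.imread("pics/s.png");b=cv2.imread("pics/t.png")
a=cv2.resize(a[90:370,120:400],(560,560),interpolation=cv2.INTER_CUBIC)
b=cv2.resize(b[120:290,100:420],(800,425),interpolation=cv2.INTER_CUBIC)
cv2.imwrite("pics/s2.png",a);cv2.imwrite("pics/t2.png",b)
E
```

```text
(no output)
```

View pics/s2.png

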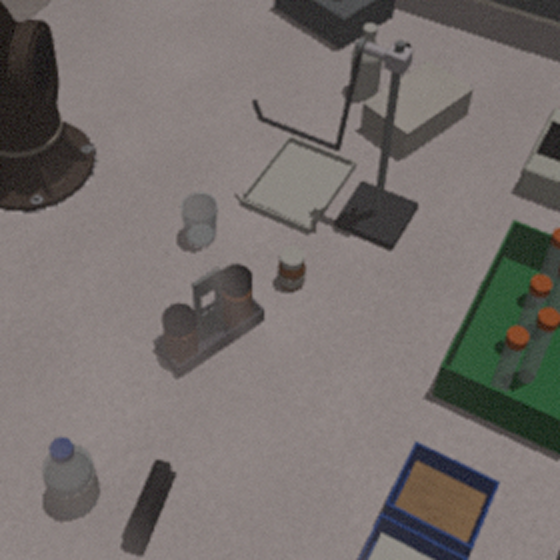

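View pics/t2.png

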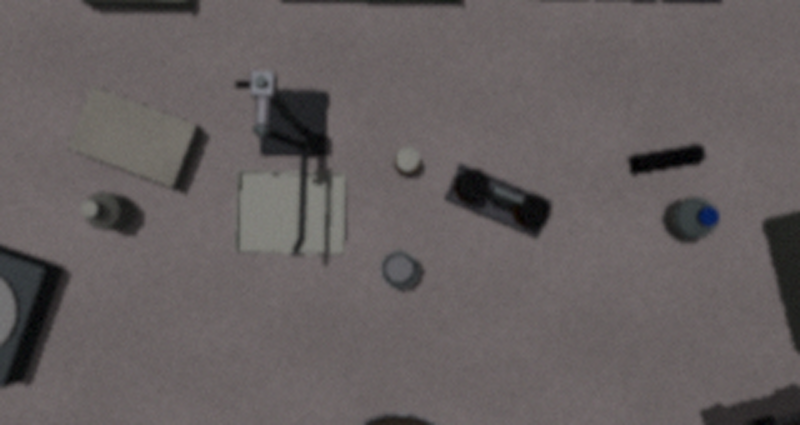

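Top view: the carrier is at about (300,200) with the loose lid at its left (+y) end. The tray is centred near (217,205), and the hook bar is seen swung to the left. The beaker (260,227) and small jar (263,184) flank the way between the two. The scene view agrees: the proud lid is the right-hand one.

```bash
cat > h.py <<'E'
from cell import arm
import numpy as np,cv2
from scipy.optimize import least_squares
from scipy.spatial.transform import Rotation as R
def onz(n,px,z,c=None):
    c=c or arm.calibration(n);T=np.array(c["T"]);d=T[:3,:3]@np.linalg.solve(c["K"],[px[0],px[1],1]);return (T[:3,3]+d*(z-T[2,3])/d[2])[:2]
def proj(n,P,c=None):
    c=c or arm.calibration(n);T=np.array(c["T"]);q=(np.atleast_2d(P)-T[:3,3])@T[:3,:3]@np.array(c["K"]).T;return q[:,:2]/q[:,2:]
def best(n,q,f="place_of"):
    r=getattr(arm,f)(n,q);return [(np.array(d["point"])*[512,384],d["conf"]) for d in r]
E
python3 - <<'E'
from h import *
t=lambda u,v:(100+u/2.5,120+v/2.5)
s=lambda u,v:(120+u/2,90+v/2)
print("tray top",[np.round(onz("top",t(*p),.018),3) for p in [(239,173),(345,177),(346,253),(238,252)]])
print("tray scn",[np.round(onz("scene",s(*p),.018),3) for p in [(292,138),(355,162),(309,229),(240,195)]])
print("base top",[np.round(onz("top",t(*p),.018),3) for p in [(328,92),(328,155),(262,155)]])
print("base scn",[np.round(onz("scene",s(*p),.018),3) for p in [(370,185),(418,207),(388,246),(335,222)]])
print("post top",onz("top",t(262,83),.42),onz("scene",s(402,46),.42))
print("carrier: lids",onz("top",t(470,188),.115),onz("top",t(534,210),.108),onz("scene",s(235,275),.115),onz("scene",s(181,318),.108))
print("tray",[np.round(onz("top",t(*p),.032),3) for p in [(460,165),(552,203),(540,237),(447,198)]])
for q,n,p,z in [("beaker","t",(400,270),.085),("jar","t",(408,159),.075),("beaker","s",(198,240),0),("jar","s",(292,255),.075)]:
  print(q,onz("top" if n=="t" else "scene",(t if n=="t" else s)(*p),z))
for q,z in [("grip",.155),("slot_top",.125),("lid_top",.117),("carrier",0)]:
  print(q,[onz(n,best(n,q)[0][0],z) for n in ("top","scene")])
E
```

```text
tray top [array([0.557, 0.303]), array([0.554, 0.11 ]), array([0.416, 0.104]), array([0.413, 0.3  ])]
tray scn [array([0.427, 0.3  ]), array([0.566, 0.302]), array([0.567, 0.105]), array([0.414, 0.115])]
base top [array([0.71 , 0.145]), array([0.594, 0.142]), array([0.591, 0.262])]
base scn [array([0.618, 0.26 ]), array([0.72 , 0.254]), array([0.709, 0.14 ]), array([0.601, 0.144])]
post top [0.64971045 0.20492695] [0.66306974 0.19506613]
carrier: lids [ 0.53276343 -0.11096393] [ 0.49794596 -0.22237134] [ 0.54092253 -0.11589298] [ 0.50704862 -0.22647912]
tray [array([ 0.58 , -0.099]), array([ 0.515, -0.267]), array([ 0.453, -0.246]), array([ 0.52 , -0.077])]
beaker [0.38900303 0.00560941]
jar [ 0.58428886 -0.00398928]
beaker [ 0.39476757 -0.00568422]
jar [ 0.58814928 -0.0048615 ]
grip [array([ 0.51436183, -0.17438276]), array([ 0.52580339, -0.16403862])]
slot_top [array([ 0.52716872, -0.15756049]), array([ 0.50831699, -0.17476547])]
lid_top [array([ 0.53463594, -0.10308002]), array([ 0.53411523, -0.1140328 ])]
carrier [array([ 0.52972084, -0.15267241]), array([ 0.51995275, -0.16710623])]
```

```bash
cat >> h.py <<'E'
def plan(target,yaw_y,rows=None):
    """target TCP, world angle of tool y axis (mod pi) -> tool-frame shift (m), twist(rad)"""
    s=arm.observe();M=R.from_rotvec(s["ee_rot"]).as_matrix();p=np.array(s["position"])
    d=M.T@(np.array(target)-p);a=np.arctan2(M[1,1],M[0,1]);tw=-((yaw_y-a+np.pi/2)%np.pi-np.pi/2)
    print("clock",round(s["clock"],2),"pos",np.round(p,4),"yawy",round(a,3),"zaxis",np.round(M[:,2],3),"F",np.round(s["force"],1),"w",round(float(s["width"]),3),"gf",round(float(s["gripper_force"]),1))
    print("xaxis",np.round(M[:,0],3),"shift mm",np.round(d*1000,1),"twist norm",round(tw/(np.pi/2),4),"j7",round(s["joints"][6],2))
E
python3 -c "
from h import *
plan([.52,-.13,.30],-.33)"
```

```text
clock 1.8 pos [ 0.1702 -0.6014  0.2267] yawy -1.295 zaxis [-0.  0. -1.] F [ 0.1 -0.2 -0.4] w 0.997 gf 0.0
xaxis [0.962 0.272 0.   ] shift mm [ 464.9 -358.4  -73.3] twist norm -0.6144 j7 -0.08
```

{"name": "move_arm", "arguments": {"motion": [{"tx": 0.038, "ty": -0.029, "tz": -0.01}, {"tx": 0.039, "ty": -0.03, "tz": -0.01}, {"tx": 0.039, "ty": -0.03, "tz": -0.01}, {"tx": 0.039, "ty": -0.03, "tz": -0.01}, {"tx": 0.039, "ty": -0.03, "tz": -0.01}, {"tx": 0.039, "ty": -0.03, "tz": -0.008}, {"tx": 0.039, "ty": -0.03, "tz": -0.006}, {"tx": 0.039, "ty": -0.03, "tz": -0.005}, {"tx": 0.039, "ty": -0.03, "tz": -0.004}, {"tx": 0.039, "ty": -0.03}, {"tx": 0.039, "ty": -0.03}, {"tx": 0.037, "ty": -0.029}], "gripper": 1}}

```text
invalid input
```

{"name": "move_arm", "arguments": {"motion": [{"twist": -0.09}, {"twist": -0.09}, {"twist": -0.09}, {"twist": -0.09}, {"twist": -0.09}, {"twist": -0.09}, {"twist": -0.074}, {}]}}

```text
invalid input
```

```bash
python3 - <<'E'
from h import *
plan([.52,-.13,.30],-.33)
c=arm.calibration("wrist");im=arm.get_image("wrist");cv2.imwrite("pics/w1.png",im[:,:,::-1])
print(np.round(np.array(c["T"]),3).tolist())
for q,z in [("grip",.155),("slot_top",.125),("lid_top",.117),("carrier",0)]:
  r=best("wrist",q); print(q,[(np.round(p,0),round(k,2),np.round(onz("wrist",p,z,c),4)) for p,k in r[:2]])
E
```

```text
clock 1.8 pos [ 0.1702 -0.6014  0.2267] yawy -1.295 zaxis [-0.  0. -1.] F [ 0.1 -0.2 -0.4] w 0.997 gf 0.0
xaxis [0.962 0.272 0.   ] shift mm [ 464.9 -358.4  -73.3] twist norm -0.6144 j7 -0.08
[[0.273, -0.914, -0.299, 0.252], [-0.962, -0.259, -0.086, -0.579], [0.001, 0.311, -0.95, 0.385], [0.0, 0.0, 0.0, 1.0]]
grip []
slot_top []
lid_top []
carrier []
```

View pics/w1.png

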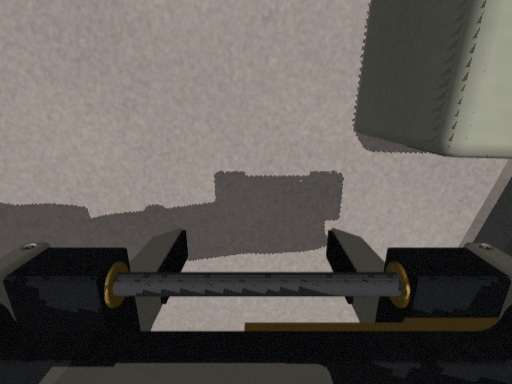

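The moves were refused, so the arm hasn't moved and this picture shows only bench and fingers. I'll resend with all four numbers in every row.

{"name": "move_arm", "arguments": {"motion": [{"tx": 0.038, "ty": -0.029, "tz": -0.01, "twist": 0}, {"tx": 0.039, "ty": -0.03, "tz": -0.01, "twist": 0}, {"tx": 0.039, "ty": -0.03, "tz": -0.01, "twist": 0}, {"tx": 0.039, "ty": -0.03, "tz": -0.01, "twist": 0}, {"tx": 0.039, "ty": -0.03, "tz": -0.01, "twist": 0}, {"tx": 0.039, "ty": -0.03, "tz": -0.008, "twist": 0}, {"tx": 0.039, "ty": -0.03, "tz": -0.006, "twist": 0}, {"tx": 0.039, "ty": -0.03, "tz": -0.005, "twist": 0}, {"tx": 0.039, "ty": -0.03, "tz": -0.004, "twist": 0}, {"tx": 0.039, "ty": -0.03, "tz": 0, "twist": 0}, {"tx": 0.039, "ty": -0.03, "tz": 0, "twist": 0}, {"tx": 0.037, "ty": -0.029, "tz": 0, "twist": 0}], "gripper": 1}}

```text
clock: 3.25
position: [0.5207, -0.1291, 0.2999]
ee_rot: [3.111, 0.432, 0.001]
force: [1.4, -2.0, 0.3]
width: 0.019
gripper_force: 0.0
```

{"name": "move_arm", "arguments": {"motion": [{"tx": 0, "ty": 0, "tz": 0, "twist": -0.09}, {"tx": 0, "ty": 0, "tz": 0, "twist": -0.09}, {"tx": 0, "ty": 0, "tz": 0, "twist": -0.09}, {"tx": 0, "ty": 0, "tz": 0, "twist": -0.09}, {"tx": 0, "ty": 0, "tz": 0, "twist": -0.09}, {"tx": 0, "ty": 0, "tz": 0, "twist": -0.09}, {"tx": 0, "ty": 0, "tz": 0, "twist": -0.074}, {"tx": 0, "ty": 0, "tz": 0, "twist": 0}]}}

```text
clock: 4.05
position: [0.5196, -0.1311, 0.2996]
ee_rot: [-2.555, -1.828, 0.0]
force: [0.9, -0.0, -0.8]
width: -0.0
gripper_force: 0.0
```

```bash
python3 - <<'E'
from h import *
plan([.52,-.13,.30],-.33)
c=arm.calibration("wrist");im=arm.get_image("wrist");cv2.imwrite("pics/w2.png",im[:,:,::-1])
print(np.round(np.array(c["T"]),4).tolist())
for q,z in [("grip",.155),("slot_top",.125),("lid_top",.117),("carrier",0)]:
  r=best("wrist",q); print(q,[(np.round(p,0),round(k,2),np.round(onz("wrist",p,z,c),4)) for p,k in r[:2]])
E
```

```text
clock 4.05 pos [ 0.5196 -0.1311  0.2996] yawy -0.329 zaxis [-0.  0. -1.] F [ 0.9 -0.  -0.8] w -0.0 gf 0.0
xaxis [0.323 0.946 0.   ] shift mm [ 1.2  0.  -0.4] twist norm 0.0007 j7 -0.3
[[0.9465, -0.3066, -0.1003, 0.5475], [-0.3226, -0.8991, -0.2958, -0.0515], [0.0005, 0.3123, -0.95, 0.4578], [0.0, 0.0, 0.0, 1.0]]
grip [(array([264., 211.]), 0.9, array([ 0.5174, -0.1679]))]
slot_top [(array([265., 203.]), 0.77, array([ 0.5189, -0.1692])), (array([259., 178.]), 0.69, array([ 0.5228, -0.1345]))]
lid_top [(array([268., 158.]), 0.83, array([ 0.5412, -0.1159])), (array([151., 101.]), 0.3, array([ 0.4302, -0.0048]))]
carrier [(array([261., 177.]), 0.69, array([ 0.5165, -0.1656]))]
```

View pics/w2.png

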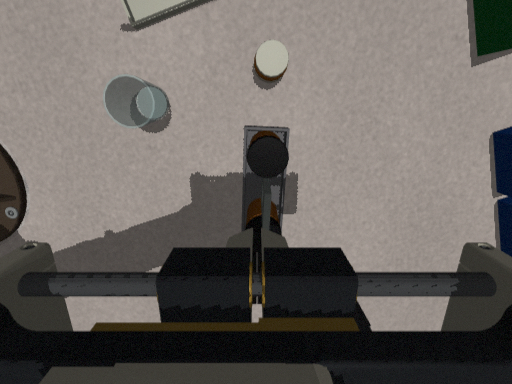

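The wrist view shows the loose lid centred at (268,157), the tray's far corners at (246,127) and (288,128), and the plate running along (266,185–235).

```bash
python3 - <<'E'
from h import *
for p,z in [((246,127),.032),((288,128),.032),((243,222),.032),((285,185),.032),((268,157),.117),((267,152),.117),((266.5,185),.165),((265,230),.165)]:
  print(p,z,np.round(onz("wrist",p,z),4))
im=cv2.imread("pics/w2.png")
cv2.imwrite("pics/w2c.png",cv2.resize(im[115:250,200:330],(780,810)[:2],interpolation=cv2.INTER_CUBIC)[:600])
for x,y,yaw in [(.518,-.168,-.33),(.518,-.168,-.30),(.518,-.168,-.36)]:
  c,s=np.cos(yaw),np.sin(yaw);L=np.array([[-.035,.09,.032],[.035,.09,.032],[-.035,0,.032],[.035,0,.032],[0,.058,.117],[0,.026,.165],[0,-.026,.165]])
  W=L.copy();W[:,0]=x+c*L[:,0]-s*L[:,1];W[:,1]=y+s*L[:,0]+c*L[:,1];print(yaw,np.round(proj("wrist",W),1).tolist())
E
```

```text
(246, 127) 0.032 [ 0.5229 -0.0748]
(288, 128) 0.032 [ 0.5835 -0.0974]
(243, 222) 0.032 [ 0.4643 -0.2229]
(285, 185) 0.032 [ 0.5522 -0.1831]
(268, 157) 0.117 [ 0.5418 -0.1143]
(267, 152) 0.117 [ 0.5426 -0.1078]
(266.5, 185) 0.165 [ 0.531  -0.1352]
(265, 230) 0.165 [ 0.5117 -0.1877]
-0.33 [[239.9, 126.8], [285.4, 126.7], [241.1, 183.2], [283.7, 183.1], [264.0, 157.4], [264.9, 192.8], [264.6, 234.0]]
-0.3 [[238.1, 127.5], [283.7, 126.0], [241.1, 183.8], [283.7, 182.5], [262.6, 157.4], [264.2, 192.8], [265.3, 234.0]]
-0.36 [[241.6, 126.1], [287.1, 127.4], [241.1, 182.6], [283.7, 183.7], [265.4, 157.4], [265.6, 192.8], [264.0, 234.0]]
```

View pics/w2c.png

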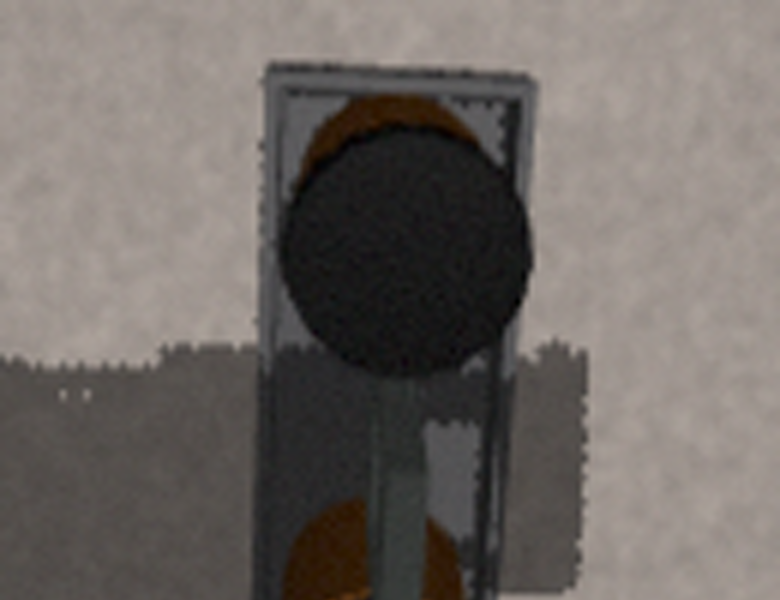

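```bash
python3 - <<'E'
from h import *
c=arm.calibration("wrist")
def f(v,full=False):
  x,y,yaw,zl=v;M=np.array([[np.cos(yaw),-np.sin(yaw)],[np.sin(yaw),np.cos(yaw)]])
  W=lambda L:np.c_[np.array(L)[:,:2]@M.T+[x,y],np.array(L)[:,2]]
  P=proj("wrist",W([[-.035,.09,.032],[.035,.09,.032],[0,.058,zl]]),c)-[[244.7,125.8],[289.2,128.3],[267.7,156.7]]
  def at(L,row):
    A=proj("wrist",W(L),c);t=(row-A[0,1])/(A[1,1]-A[0,1]);return A[0,0]+t*(A[1,0]-A[0,0])
  e=[at([[-.035,.09,.032],[-.035,-.09,.032]],215)-242.5,at([[.035,.09,.032],[.035,-.09,.032]],208)-284.2,at([[0,.026,.165],[0,-.026,.165]],215)-265.8]
  return np.r_[P.ravel(),e]
r=least_squares(f,[.52,-.168,-.33,.117]);print(np.round(r.x,4),np.round(r.fun,1))
x,y,yaw,z=r.x
M=np.array([[np.cos(yaw),-np.sin(yaw)],[np.sin(yaw),np.cos(yaw)]])
p=M@[0,.061]+[x,y];print("press",p)
plan([*p,.126],yaw)
E
```

```text
[ 0.5204 -0.1692 -0.3715  0.1095] [-0.7  0.3  0.3 -0.3  0.  -0.  -0.6 -0.7  1.2]
press [ 0.54252861 -0.11238074]
clock 4.3 pos [ 0.5197 -0.131   0.2996] yawy -0.333 zaxis [ 0. -0. -1.] F [-0.1  0.1 -0.1] w 0.0 gf 0.0
xaxis [ 0.327  0.945 -0.   ] shift mm [ 25.1  15.5 173.6] twist norm 0.0246 j7 -0.31
```

{"name": "move_arm", "arguments": {"motion": [{"tx": 0.015, "ty": 0.01, "tz": 0.03, "twist": 0.025}, {"tx": 0.01, "ty": 0.006, "tz": 0.04, "twist": 0}, {"tx": 0, "ty": 0, "tz": 0.04, "twist": 0}, {"tx": 0, "ty": 0, "tz": 0.035, "twist": 0}, {"tx": 0, "ty": 0, "tz": 0.02, "twist": 0}, {"tx": 0, "ty": 0, "tz": 0.005, "twist": 0}, {"tx": 0, "ty": 0, "tz": 0.003, "twist": 0}, {"tx": 0, "ty": 0, "tz": 0.002, "twist": 0}, {"tx": 0, "ty": 0, "tz": 0.002, "twist": 0}, {"tx": 0, "ty": 0, "tz": 0.002, "twist": 0}]}}

```text
clock: 5.3
position: [0.5438, -0.113, 0.1214]
ee_rot: [2.591, 1.774, 0.002]
force: [0.4, -0.2, 0.3]
width: 0.005
gripper_force: 0.0
```

```bash
python3 -c "
from h import *
plan([.5425,-.1124,.1075],-.37)"
```

```text
clock 5.3 pos [ 0.5438 -0.113   0.1214] yawy -0.37 zaxis [ 0.002 -0.    -1.   ] F [ 0.4 -0.2  0.3] w 0.005 gf 0.0
xaxis [0.362 0.932 0.   ] shift mm [ 0.1 -1.5 13.9] twist norm -0.0001 j7 -0.49
```

Now the slow press, in 1–1.5 mm rows.

{"name": "move_arm", "arguments": {"motion": [{"tx": 0, "ty": -0.001, "tz": 0.0015, "twist": 0}, {"tx": 0, "ty": 0, "tz": 0.0015, "twist": 0}, {"tx": 0, "ty": 0, "tz": 0.0015, "twist": 0}, {"tx": 0, "ty": 0, "tz": 0.0015, "twist": 0}, {"tx": 0, "ty": 0, "tz": 0.0015, "twist": 0}, {"tx": 0, "ty": 0, "tz": 0.0015, "twist": 0}, {"tx": 0, "ty": 0, "tz": 0.001, "twist": 0}, {"tx": 0, "ty": 0, "tz": 0.001, "twist": 0}, {"tx": 0, "ty": 0, "tz": 0.001, "twist": 0}]}}

```text
clock: 6.2
position: [0.5423, -0.1126, 0.1085]
ee_rot: [2.592, 1.775, 0.0]
force: [-1.3, -0.3, 4.5]
width: 0.005
gripper_force: 2.4
```

{"name": "move_arm", "arguments": {"motion": [{"tx": 0, "ty": 0, "tz": 0.001, "twist": 0}, {"tx": 0, "ty": 0, "tz": 0.0005, "twist": 0}, {"tx": 0, "ty": 0, "tz": 0.0005, "twist": 0}, {"tx": 0, "ty": 0, "tz": 0, "twist": 0}]}}

```text
clock: 6.6
position: [0.5426, -0.1125, 0.1081]
ee_rot: [2.591, 1.774, 0.001]
force: [-8.2, 0.3, 21.4]
width: 0.002
gripper_force: 11.2
```

Travel stopped at z = 0.108 with the force rising to 21 N, so the lid is home. Next I lift and go over to the hook's −y side.

{"name": "move_arm", "arguments": {"motion": [{"tx": 0, "ty": 0, "tz": -0.02, "twist": 0}, {"tx": 0, "ty": 0, "tz": -0.04, "twist": 0}, {"tx": 0, "ty": 0, "tz": -0.04, "twist": -0.036}, {"tx": 0, "ty": 0, "tz": -0.04, "twist": -0.05}, {"tx": 0, "ty": 0, "tz": -0.03, "twist": -0.05}, {"tx": 0, "ty": 0, "tz": 0, "twist": -0.05}, {"tx": 0, "ty": 0, "tz": 0, "twist": -0.05}, {"tx": 0, "ty": 0, "tz": 0, "twist": 0}]}}

```text
clock: 7.4
position: [0.5422, -0.1127, 0.2763]
ee_rot: [-2.219, -2.224, 0.0]
force: [-0.2, 0.5, -0.3]
width: 0.004
gripper_force: 0.0
```

```bash
python3 - <<'E'
from h import *
plan([.46,.06,.27],0.)
im=arm.get_image("wrist");cv2.imwrite("pics/w3.png",im[:,:,::-1])
# lid height check: apparent row offset between both lids via top/scene
print([ (n,np.round(best(n,"lid_top")[:1][0][0],1)) for n in ("top","scene")])
E
```

```text
clock 7.4 pos [ 0.5422 -0.1127  0.2763] yawy 0.002 zaxis [-0.  0. -1.] F [-0.2  0.5 -0.3] w 0.004 gf 0.0
xaxis [-0.002  1.     0.   ] shift mm [172.8 -81.8   6.3] twist norm 0.0013 j7 -0.06
[('top', array([286.2, 194.7])), ('scene', array([236. , 225.9]))]
```

{"name": "move_arm", "arguments": {"motion": [{"tx": 0.04, "ty": -0.02, "tz": 0, "twist": 0}, {"tx": 0.045, "ty": -0.021, "tz": 0, "twist": 0}, {"tx": 0.045, "ty": -0.021, "tz": 0, "twist": 0}, {"tx": 0.043, "ty": -0.02, "tz": 0.02, "twist": 0}, {"tx": 0, "ty": 0, "tz": 0.035, "twist": 0}, {"tx": 0, "ty": 0, "tz": 0.035, "twist": 0}, {"tx": 0, "ty": 0, "tz": 0.018, "twist": 0}, {"tx": 0, "ty": 0, "tz": 0, "twist": 0}]}}

```text
clock: 8.35
position: [0.4588, 0.0589, 0.1668]
ee_rot: [-2.219, -2.219, 0.006]
force: [-0.2, -0.1, 0.9]
width: 0.005
gripper_force: 0.0
```

```bash
python3 - <<'E'
from h import *
plan([.46,.2,.168],0.)
ims=[]
for i in range(9):
  im=arm.get_image("top");ims.append(im[150:240,180:280])
  ims[-1]=cv2.resize(ims[-1],(250,190),interpolation=cv2.INTER_CUBIC)
g=np.vstack([np.hstack(ims[i:i+3]) for i in (0,3,6)]);cv2.imwrite("pics/h1.png",g[:,:,::-1])
E
```

```text
clock 8.35 pos [0.4588 0.0589 0.1668] yawy 0.0 zaxis [-0.005 -0.    -1.   ] F [-0.2 -0.1  0.9] w 0.005 gf 0.0
xaxis [-0.  1. -0.] shift mm [141.1   1.2  -1.3] twist norm 0.0001 j7 -0.47
```

View pics/h1.png

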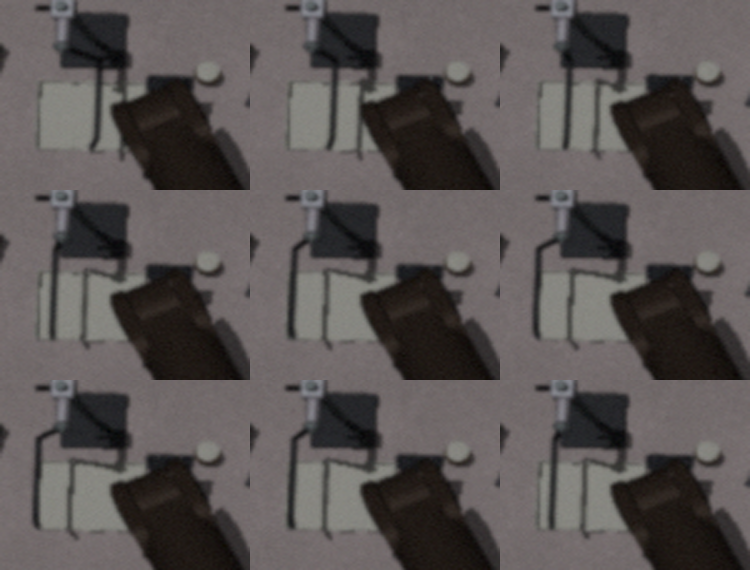

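Seen from the top, the bar swings about ±0.35–0.4 rad. Next I sweep the closed fingers in from the −y side to just past the rest position and let the bar settle against them.

{"name": "move_arm", "arguments": {"motion": [{"tx": 0.015, "ty": 0, "tz": 0, "twist": 0}, {"tx": 0.02, "ty": 0, "tz": 0, "twist": 0}, {"tx": 0.02, "ty": 0, "tz": 0, "twist": 0}, {"tx": 0.02, "ty": 0, "tz": 0, "twist": 0}, {"tx": 0.02, "ty": 0, "tz": 0, "twist": 0}, {"tx": 0.02, "ty": 0, "tz": 0, "twist": 0}, {"tx": 0.02, "ty": 0, "tz": 0, "twist": 0}, {"tx": 0.01, "ty": 0, "tz": 0, "twist": 0}, {"tx": 0.005, "ty": 0, "tz": 0, "twist": 0}, {"tx": 0, "ty": 0, "tz": 0, "twist": 0}, {"tx": 0, "ty": 0, "tz": 0, "twist": 0}, {"tx": 0, "ty": 0, "tz": 0, "twist": 0}]}}

```text
clock: 10.0
position: [0.4607, 0.2081, 0.1691]
ee_rot: [2.222, 2.221, -0.001]
force: [0.2, -0.3, 0.1]
width: 0.007
gripper_force: 0.1
```

```bash
python3 - <<'E'
from h import *
plan([.46,.2,.168],0.)
ims=[]
for i in range(12):
  im=arm.get_image("top");
  if i==0 : cv2.imwrite("pics/tt.png",im[:,:,::-1])
  g=cv2.cvtColor(im,cv2.COLOR_RGB2GRAY).astype(int); 
  r=g[196:204,185:245].mean(0); ims.append(im[150:240,180:260].copy())
  # darkest column left of the arm
  print(i,185+int(np.argmin(r[:40])),end=" ")
d=np.hstack([cv2.resize(ims[k],(260,290),interpolation=cv2.INTER_CUBIC) for k in (0,5,11)]);cv2.imwrite("pics/h2.png",d[:,:,::-1])
s=arm.observe();print(s["force"])
E
```

```text
clock 10.0 pos [0.4607 0.2081 0.1691] yawy -0.0 zaxis [-0.    -0.001 -1.   ] F [ 0.2 -0.3  0.1] w 0.007 gf 0.1
xaxis [ 0.     1.    -0.001] shift mm [-8.1 -0.7  1.1] twist norm -0.0003 j7 -0.8
0 215 1 215 2 215 3 215 4 215 5 215 6 215 7 215 8 215 9 215 10 215 11 215 [ 0.02749469 -0.43051324 -0.20961649]
```

View pics/h2.png

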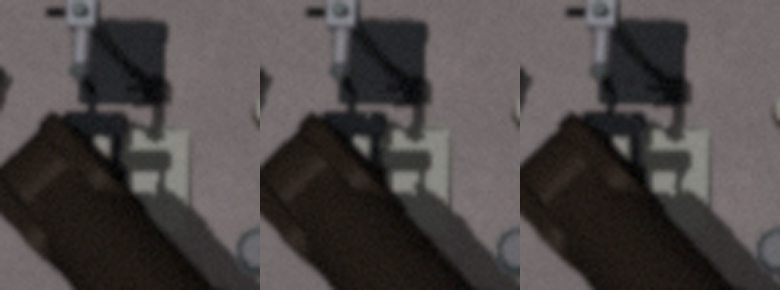

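The bar appears steady against the gripper in all three frames, but it is mostly hidden. The scene camera will show which side of the fingers it is on.

```bash
python3 - <<'E'
from h import *
a=arm.get_image("scene")
for y in (.1985,.2225): print(np.round(proj("scene",[[.46,y,.195],[.59,y,.195],[.42,y,.221]]),0).tolist())
d=[]
for i in range(6):
  b=arm.get_image("scene");d.append(np.abs(b[90:200,220:300].astype(int)-a[90:200,220:300]).mean())
print(np.round(d,2))
cv2.imwrite("pics/s3.png",cv2.resize(a[90:220,210:350],(700,600),interpolation=cv2.INTER_CUBIC)[:,:,::-1])
E
```

```text
[[262.0, 144.0], [295.0, 157.0], [252.0, 135.0]]
[[265.0, 140.0], [298.0, 152.0], [256.0, 131.0]]
[2.88 2.87 2.88 2.84 2.86 2.87]
```

View pics/s3.png

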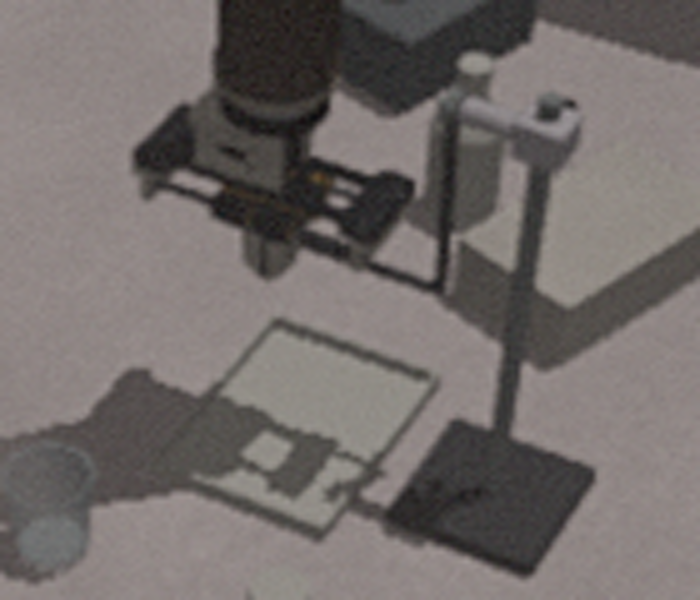

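The bar lies on the fingers' +y side: its corner at (298,153) matches y ≈ 0.2225, so it is pushed about 20 mm off and still. I'll back off slowly so the hook settles to its rest position.

{"name": "move_arm", "arguments": {"motion": [{"tx": -0.0005, "ty": 0, "tz": 0, "twist": 0}, {"tx": -0.001, "ty": 0, "tz": 0, "twist": 0}, {"tx": -0.001, "ty": 0, "tz": 0, "twist": 0}, {"tx": -0.001, "ty": 0, "tz": 0, "twist": 0}, {"tx": -0.001, "ty": 0, "tz": 0, "twist": 0}, {"tx": -0.001, "ty": 0, "tz": 0, "twist": 0}, {"tx": -0.001, "ty": 0, "tz": 0, "twist": 0}, {"tx": -0.001, "ty": 0, "tz": 0, "twist": 0}, {"tx": -0.001, "ty": 0, "tz": 0, "twist": 0}, {"tx": -0.001, "ty": 0, "tz": 0, "twist": 0}, {"tx": -0.0007, "ty": 0, "tz": 0, "twist": 0}, {"tx": -0.0005, "ty": 0, "tz": 0, "twist": 0}]}}

```text
clock: 12.15
position: [0.4606, 0.1984, 0.1691]
ee_rot: [2.221, 2.222, -0.0]
force: [-1.2, -0.5, -0.3]
width: 0.008
gripper_force: 0.0
```

{"name": "move_arm", "arguments": {"motion": [{"tx": -0.0005, "ty": 0, "tz": 0, "twist": 0}, {"tx": -0.0005, "ty": 0, "tz": 0, "twist": 0}, {"tx": -0.0005, "ty": 0, "tz": 0, "twist": 0}, {"tx": -0.0005, "ty": 0, "tz": 0, "twist": 0}, {"tx": -0.0005, "ty": 0, "tz": 0, "twist": 0}, {"tx": -0.0005, "ty": 0, "tz": 0, "twist": 0}, {"tx": -0.0005, "ty": 0, "tz": 0, "twist": 0}, {"tx": -0.0005, "ty": 0, "tz": 0, "twist": 0}, {"tx": -0.0005, "ty": 0, "tz": 0, "twist": 0}, {"tx": -0.0005, "ty": 0, "tz": 0, "twist": 0}, {"tx": -0.0005, "ty": 0, "tz": 0, "twist": 0}, {"tx": -0.0005, "ty": 0, "tz": 0, "twist": 0}]}}

```text
clock: 13.35
position: [0.4606, 0.1924, 0.1691]
ee_rot: [2.22, 2.222, -0.0]
force: [-0.2, -0.5, -0.3]
width: 0.003
gripper_force: 0.0
```

{"name": "move_arm", "arguments": {"motion": [{"tx": -0.0005, "ty": 0, "tz": 0, "twist": 0}, {"tx": -0.0005, "ty": 0, "tz": 0, "twist": 0}, {"tx": -0.0005, "ty": 0, "tz": 0, "twist": 0}, {"tx": -0.0005, "ty": 0, "tz": 0, "twist": 0}, {"tx": -0.0005, "ty": 0, "tz": 0, "twist": 0}, {"tx": -0.0005, "ty": 0, "tz": 0, "twist": 0}, {"tx": -0.0005, "ty": 0, "tz": 0, "twist": 0}, {"tx": -0.0005, "ty": 0, "tz": 0, "twist": 0}, {"tx": -0.0005, "ty": 0, "tz": 0, "twist": 0}, {"tx": -0.0005, "ty": 0, "tz": 0, "twist": 0}, {"tx": -0.0005, "ty": 0, "tz": 0, "twist": 0}, {"tx": -0.0005, "ty": 0, "tz": 0, "twist": 0}]}}

```text
clock: 14.55
position: [0.4606, 0.1864, 0.1691]
ee_rot: [2.22, 2.222, -0.0]
force: [0.2, 0.7, -0.4]
width: 0.003
gripper_force: 0.0
```

{"name": "move_arm", "arguments": {"motion": [{"tx": -0.0005, "ty": 0, "tz": 0, "twist": 0}, {"tx": -0.0005, "ty": 0, "tz": 0, "twist": 0}, {"tx": -0.0005, "ty": 0, "tz": 0, "twist": 0}, {"tx": -0.0005, "ty": 0, "tz": 0, "twist": 0}, {"tx": -0.0005, "ty": 0, "tz": 0, "twist": 0}, {"tx": -0.0005, "ty": 0, "tz": 0, "twist": 0}, {"tx": -0.0005, "ty": 0, "tz": 0, "twist": 0}, {"tx": -0.0005, "ty": 0, "tz": 0, "twist": 0}, {"tx": -0.0005, "ty": 0, "tz": 0, "twist": 0}, {"tx": -0.0005, "ty": 0, "tz": 0, "twist": 0}, {"tx": -0.0005, "ty": 0, "tz": 0, "twist": 0}, {"tx": -0.0005, "ty": 0, "tz": 0, "twist": 0}]}}

```text
clock: 15.75
position: [0.4606, 0.1804, 0.1691]
ee_rot: [2.221, 2.222, -0.0]
force: [-0.7, 0.2, 0.1]
width: 0.002
gripper_force: 0.0
```

{"name": "move_arm", "arguments": {"motion": [{"tx": -0.003, "ty": 0, "tz": 0, "twist": 0}, {"tx": -0.01, "ty": 0, "tz": 0, "twist": 0}, {"tx": -0.025, "ty": 0, "tz": 0, "twist": 0}, {"tx": -0.035, "ty": 0, "tz": 0, "twist": 0}, {"tx": -0.04, "ty": 0, "tz": 0, "twist": 0}, {"tx": -0.025, "ty": 0, "tz": 0, "twist": 0}, {"tx": 0, "ty": 0, "tz": 0, "twist": 0}, {"tx": 0, "ty": 0, "tz": 0, "twist": 0}]}}

```text
clock: 16.55
position: [0.4606, 0.0416, 0.1692]
ee_rot: [2.223, 2.22, 0.0]
force: [-0.6, 1.0, -0.1]
width: 0.008
gripper_force: 0.0
```

```bash
python3 - <<'E'
from h import *
plan([.46,.06,.27],0.)
us=[]
for i in range(10):
  im=arm.get_image("top");g=255-cv2.cvtColor(cv2.medianBlur(im,3),cv2.COLOR_RGB2GRAY).astype(float)
  o=[]
  for row in (194,200,206,212):
    r=g[row-1:row+2,198:232].mean(0);r=np.clip(r-np.median(r)-25,0,None);r[22:]=0
    o.append(198+(r*np.arange(34)).sum()/max(r.sum(),1e-6))
  us.append(o)
print(np.round(us,2))
if 1:
  cv2.imwrite("pics/h3.png",cv2.resize(im[140:250,180:290],(600,600),interpolation=cv2.INTER_CUBIC)[:,:,::-1])
  b=arm.get_image("scene");cv2.imwrite("pics/s4.png",b[:,:,::-1])
  cv2.imwrite("pics/c4.png",np.hstack([cv2.resize(im[145:235,190:270],(400,450),interpolation=cv2.INTER_CUBIC),cv2.resize(b[105:195,230:310],(400,450),interpolation=cv2.INTER_CUBIC)])[:,:,::-1])
E
```

```text
clock 16.55 pos [0.4606 0.0416 0.1692] yawy -0.001 zaxis [ 0. -0. -1.] F [-0.6  1.  -0.1] w 0.008 gf 0.0
xaxis [ 0.001  1.    -0.   ] shift mm [  18.4   -0.7 -100.8] twist norm -0.0008 j7 -0.43
[[210.89 210.79 210.44 210.21]
 [210.89 210.77 210.34 210.12]
 [210.89 210.76 210.35 210.04]
 [210.84 210.68 210.34 210.04]
 [210.8  210.51 210.25 210.  ]
 [210.77 210.41 210.13 209.95]
 [210.75 210.38 210.09 209.93]
 [210.75 210.39 210.07 209.93]
 [210.75 210.38 210.11 209.95]
 [210.78 210.43 210.25 210.01]]
```

View pics/c4.png

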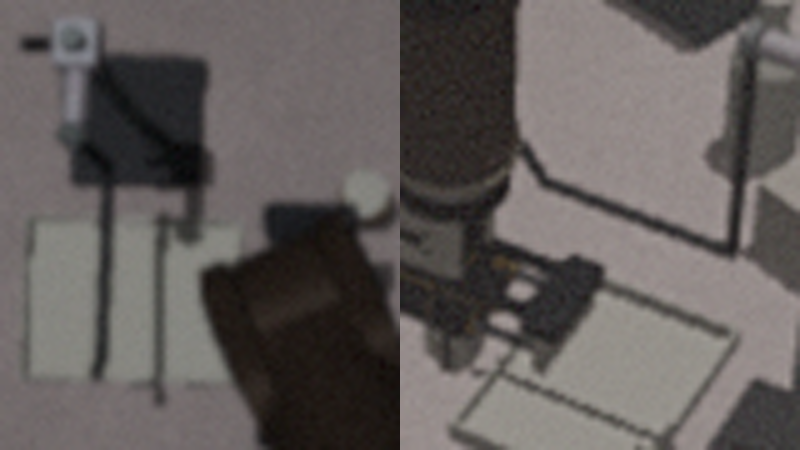

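The hook is now nearly still, within about ±0.2 px (~0.7 mm). In the top view the bar runs from its corner (211.4,182) to its tip (209.4,220). In the scene view the corner is (297,155) and the tip foot (259,141.6).

```bash
python3 - <<'E'
from h import *
ct,cs=arm.calibration("top"),arm.calibration("scene")
rows=[194,200,206,212];cols=[210.8,210.55,210.23,210.02]
L=[onz("top",(c,r),.195,ct) for c,r in zip(cols,rows)];print(np.round(L,4).tolist())
def W(v,P):
  x,y,t=v;P=np.array(P,float);c,s=np.cos(t),np.sin(t);return np.c_[x+c*P[:,0]-s*P[:,1],y+s*P[:,0]+c*P[:,1],P[:,2]]
def f(v):
  e=[]
  A=proj("top",W(v,[[.11,0,.195],[-.04,0,.195]]),ct)
  for c,r in zip(cols,rows): e.append(2*(A[0,0]+(r-A[0,1])/(A[1,1]-A[0,1])*(A[1,0]-A[0,0])-c))
  e+=list((proj("scene",W(v,[[.11,0,.195],[-.04,0,.195]]),cs)-[[297,155],[259,141.6]]).ravel())
  tip=proj("top",W(v,[[-.060,0,.222]]),ct)[0];e.append(tip[1]-220)
  tr=proj("top",W(v,[[-.065,.1,.018],[-.065,-.1,.018],[.085,-.1,.018],[.085,.1,.018]]),ct)
  e+=list(.5*(tr-[[195.2,220.8],[238.4,221.2],[238,190.8],[195.6,189.2]]).ravel())
  return np.array(e)
r=least_squares(f,[.479,.203,0],loss="soft_l1");print(np.round(r.x,4),np.round(r.fun,1))
plan([.5204,-.1692,.30],-.3715)
E
```

```text
[[0.5244, 0.2097], [0.5, 0.2099], [0.4756, 0.2104], [0.4512, 0.2105]]
[0.4805 0.2097 0.0035] [-0.1  0.   0.3  0.4 -0.6 -0.4 -0.2 -1.1 -0.4 -1.  -0.3 -0.6 -0.  -0.
 -1.3 -0.7 -0.9]
clock 17.1 pos [0.4607 0.0427 0.1691] yawy 0.001 zaxis [-0.  0. -1.] F [-0.   0.1  0. ] w 0.003 gf 0.0
xaxis [-0.001  1.     0.   ] shift mm [-212.    59.4 -130.9] twist norm 0.2373 j7 -0.43
```

{"name": "move_arm", "arguments": {"motion": [{"tx": -0.01, "ty": 0.003, "tz": -0.045, "twist": 0}, {"tx": -0.02, "ty": 0.006, "tz": -0.04, "twist": 0}, {"tx": -0.04, "ty": 0.01, "tz": -0.035, "twist": 0}, {"tx": -0.045, "ty": 0.013, "tz": -0.011, "twist": 0}, {"tx": -0.045, "ty": 0.013, "tz": 0, "twist": 0}, {"tx": -0.04, "ty": 0.011, "tz": 0, "twist": 0}, {"tx": -0.012, "ty": 0.003, "tz": 0, "twist": 0}, {"tx": 0, "ty": 0, "tz": 0, "twist": 0.06}, {"tx": 0, "ty": 0, "tz": 0, "twist": 0.08}, {"tx": 0, "ty": 0, "tz": 0, "twist": 0.07}, {"tx": 0, "ty": 0, "tz": 0, "twist": 0.027}, {"tx": 0, "ty": 0, "tz": 0, "twist": 0}], "gripper": -1}}

```text
clock: 18.3
position: [0.5191, -0.1657, 0.2974]
ee_rot: [-2.593, -1.773, 0.0]
force: [-0.1, 0.2, 0.6]
width: 0.98
gripper_force: 0.0
```

```bash
python3 - <<'E'
from h import *
plan([.5204,-.1692,.138],-.3715)
c=arm.calibration("wrist");im=arm.get_image("wrist");cv2.imwrite("pics/w5.png",im[:,:,::-1])
M=np.array([[np.cos(-.3715),-np.sin(-.3715)],[np.sin(-.3715),np.cos(-.3715)]])
P=np.array([[-.035,.09,.032],[.035,.09,.032],[0,.058,.108],[-.004,.026,.165],[.004,.026,.165],[0,0,.165],[0,-.02,.165]]);P[:,:2]=P[:,:2]@M.T+[.5204,-.1692]
print(np.round(proj("wrist",P,c),1).tolist())
b=arm.regions_of("wrist","lid_top");print([(np.array(d["point"])*[512,384],d["region"].sum(),d["conf"]) for d in b[:2]])
for q,z in [("grip",.155),("slot_top",.125),("lid_top",.108)]:
  print(q,[(np.round(p),round(k,2),np.round(onz("wrist",p,z,c),4)) for p,k in best("wrist",q)[:2]])
E
```

```text
clock 18.3 pos [ 0.5191 -0.1657  0.2974] yawy -0.371 zaxis [-0.  0. -1.] F [-0.1  0.2  0.6] w 0.98 gf 0.0
xaxis [0.363 0.932 0.   ] shift mm [ -2.8   2.6 159.4] twist norm 0.0002 j7 -0.29
[[234.2, 104.3], [281.2, 104.4], [257.9, 130.7], [254.4, 165.1], [261.7, 165.1], [258.0, 187.8], [258.0, 204.4]]
[(array([259.8912, 130.7904]), np.int64(1408), 0.73)]
grip [(array([256., 186.]), 0.77, array([ 0.518 , -0.1694]))]
slot_top [(array([256., 177.]), 0.64, array([ 0.5193, -0.1669]))]
lid_top [(array([260., 133.]), 0.55, array([ 0.5426, -0.1184]))]
```

View pics/w5.png

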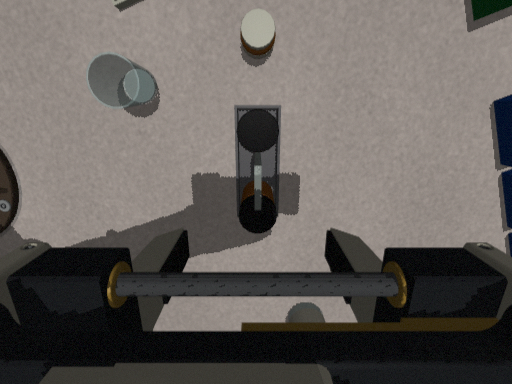

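The picture matches the prediction to about 1–2 px: tray corners near (235,106) and (280,106), lid (258,131) level when home, plate at column 258. I'll go down and grip.

{"name": "move_arm", "arguments": {"motion": [{"tx": -0.0028, "ty": 0.0026, "tz": 0.03, "twist": 0}, {"tx": 0, "ty": 0, "tz": 0.04, "twist": 0}, {"tx": 0, "ty": 0, "tz": 0.04, "twist": 0}, {"tx": 0, "ty": 0, "tz": 0.03, "twist": 0}, {"tx": 0, "ty": 0, "tz": 0.015, "twist": 0}, {"tx": 0, "ty": 0, "tz": 0.004, "twist": 0}, {"tx": 0, "ty": 0, "tz": 0, "twist": 0}, {"tx": 0, "ty": 0, "tz": 0, "twist": 0}]}}

```text
clock: 19.35
position: [0.5213, -0.1701, 0.1396]
ee_rot: [2.592, 1.773, 0.002]
force: [-0.1, -0.2, 1.0]
width: 1.0
gripper_force: 0.0
```

{"name": "move_arm", "arguments": {"motion": [{"tx": 0, "ty": 0, "tz": 0, "twist": 0}, {"tx": 0, "ty": 0, "tz": 0, "twist": 0}, {"tx": 0, "ty": 0, "tz": 0, "twist": 0}, {"tx": 0, "ty": 0, "tz": 0, "twist": 0}, {"tx": 0, "ty": 0, "tz": 0, "twist": 0}, {"tx": 0, "ty": 0, "tz": 0, "twist": 0}, {"tx": 0, "ty": 0, "tz": 0, "twist": 0}, {"tx": 0, "ty": 0, "tz": 0, "twist": 0}], "gripper": 1, "squeeze": 40}}

```text
clock: 20.15
position: [0.5205, -0.17, 0.1384]
ee_rot: [-2.593, -1.773, 0.0]
force: [0.3, -0.9, -0.2]
width: 0.355
gripper_force: 0.0
```

{"name": "move_arm", "arguments": {"motion": [{"tx": 0, "ty": 0, "tz": -0.003, "twist": 0}, {"tx": 0, "ty": 0, "tz": -0.008, "twist": 0}, {"tx": 0, "ty": 0, "tz": -0.02, "twist": 0}, {"tx": 0, "ty": 0, "tz": -0.025, "twist": 0}, {"tx": 0, "ty": 0, "tz": -0.03, "twist": 0}, {"tx": 0, "ty": 0, "tz": -0.025, "twist": 0}, {"tx": 0, "ty": 0, "tz": -0.01, "twist": 0}, {"tx": 0, "ty": 0, "tz": 0, "twist": 0}]}}

```text
clock: 20.95
position: [0.5213, -0.1701, 0.2611]
ee_rot: [2.592, 1.772, 0.003]
force: [0.5, -0.4, -1.0]
width: 0.003
gripper_force: 0.0
```

```bash
python3 - <<'E'
from h import *
plan([.38,.205,.262],0.0)
print(arm.observe()["ft_torque"])
E
```

```text
clock 20.95 pos [ 0.5213 -0.1701  0.2611] yawy -0.372 zaxis [ 0.003 -0.001 -1.   ] F [ 0.5 -0.4 -1. ] w 0.003 gf 0.0
xaxis [0.363 0.932 0.   ] shift mm [ 298.2 -267.8   -1.7] twist norm -0.2366 j7 -0.3
[-0.02741758 -0.09084657  0.01019067]
```

I lifted before the fingers had closed, so they came away empty. I'll check that the carrier is undisturbed, then grip again with more time.

```bash
python3 - <<'E'
from h import *
c=arm.calibration("wrist");im=arm.get_image("wrist")
M=np.array([[np.cos(-.3715),-np.sin(-.3715)],[np.sin(-.3715),np.cos(-.3715)]])
P=np.array([[-.035,.09,.032],[.035,.09,.032],[0,.058,.108]]);P[:,:2]=P[:,:2]@M.T+[.5204,-.1692]
print(np.round(proj("wrist",P,c),1).tolist())
b=arm.regions_of("wrist","lid_top");print([(np.array(d["point"])*[512,384],d["region"].sum(),d["conf"]) for d in b[:2]])
b=arm.regions_of("wrist","carrier");print([(cv2.boundingRect(d["region"].astype(np.uint8)),d["conf"]) for d in b[:2]])
a=arm.get_image("scene");
d=np.abs(a.astype(int)-cv2.imread("pics/s.png")[:,:,::-1])[205:275,195:260];print("scene diff",d.mean(), d.max())
plan([.5204,-.1692,.138],-.3715)
E
```

```text
[[228.8, 101.6], [280.2, 101.6], [254.3, 130.5]]
[(array([256.   , 129.216]), np.int64(1693), 0.79)]
[]
scene diff 13.69040293040293 100
clock 21.15 pos [ 0.5198 -0.1699  0.2581] yawy -0.371 zaxis [-0.002  0.001 -1.   ] F [ 0.   0.  -0.4] w 0.005 gf 0.0
xaxis [ 0.363  0.932 -0.   ] shift mm [  0.9   0.6 120.1] twist norm 0.0 j7 -0.3
```

{"name": "move_arm", "arguments": {"motion": [{"tx": 0, "ty": 0, "tz": 0, "twist": 0}, {"tx": 0, "ty": 0, "tz": 0, "twist": 0}, {"tx": 0, "ty": 0, "tz": 0, "twist": 0}, {"tx": 0, "ty": 0, "tz": 0, "twist": 0}, {"tx": 0, "ty": 0, "tz": 0, "twist": 0}, {"tx": 0, "ty": 0, "tz": 0, "twist": 0}, {"tx": 0, "ty": 0, "tz": 0, "twist": 0}, {"tx": 0, "ty": 0, "tz": 0, "twist": 0}, {"tx": 0, "ty": 0, "tz": 0, "twist": 0}, {"tx": 0, "ty": 0, "tz": 0, "twist": 0}], "gripper": -1}}

```text
clock: 22.15
position: [0.5206, -0.17, 0.2595]
ee_rot: [2.593, 1.773, 0.0]
force: [0.3, -0.6, -0.4]
width: 0.826
gripper_force: 0.0
```

{"name": "move_arm", "arguments": {"motion": [{"tx": 0.001, "ty": 0, "tz": 0.02, "twist": 0}, {"tx": 0, "ty": 0, "tz": 0.035, "twist": 0}, {"tx": 0, "ty": 0, "tz": 0.035, "twist": 0}, {"tx": 0, "ty": 0, "tz": 0.02, "twist": 0}, {"tx": 0, "ty": 0, "tz": 0.008, "twist": 0}, {"tx": 0, "ty": 0, "tz": 0.003, "twist": 0}, {"tx": 0, "ty": 0, "tz": 0, "twist": 0}]}}

```text
clock: 22.85
position: [0.5215, -0.1691, 0.1391]
ee_rot: [2.593, 1.773, 0.001]
force: [0.6, 0.7, 0.1]
width: 1.001
gripper_force: 0.0
```

{"name": "move_arm", "arguments": {"motion": [{"tx": 0, "ty": 0, "tz": 0, "twist": 0}, {"tx": 0, "ty": 0, "tz": 0, "twist": 0}, {"tx": 0, "ty": 0, "tz": 0, "twist": 0}, {"tx": 0, "ty": 0, "tz": 0, "twist": 0}, {"tx": 0, "ty": 0, "tz": 0, "twist": 0}, {"tx": 0, "ty": 0, "tz": 0, "twist": 0}, {"tx": 0, "ty": 0, "tz": 0, "twist": 0}, {"tx": 0, "ty": 0, "tz": 0, "twist": 0}, {"tx": 0, "ty": 0, "tz": 0, "twist": 0}, {"tx": 0, "ty": 0, "tz": 0, "twist": 0}, {"tx": 0, "ty": 0, "tz": 0, "twist": 0}, {"tx": 0, "ty": 0, "tz": 0, "twist": 0}], "gripper": 1, "squeeze": 40}}

```text
clock: 24.05
position: [0.5204, -0.169, 0.1382]
ee_rot: [-2.593, -1.773, 0.001]
force: [-1.6, 0.2, -1.6]
width: 0.089
gripper_force: 40.0
```

Gripped at 8 mm with 40 N. Now lift.

{"name": "move_arm", "arguments": {"motion": [{"tx": 0, "ty": 0, "tz": -0.003, "twist": 0}, {"tx": 0, "ty": 0, "tz": -0.01, "twist": 0}, {"tx": 0, "ty": 0, "tz": -0.02, "twist": 0}, {"tx": 0, "ty": 0, "tz": -0.03, "twist": 0}, {"tx": 0, "ty": 0, "tz": -0.03, "twist": -0.01}, {"tx": 0, "ty": 0, "tz": -0.03, "twist": -0.03}, {"tx": 0, "ty": 0, "tz": -0.017, "twist": -0.05}, {"tx": 0, "ty": 0, "tz": 0, "twist": -0.05}, {"tx": 0, "ty": 0, "tz": 0, "twist": -0.05}, {"tx": 0, "ty": 0, "tz": 0, "twist": -0.03}, {"tx": 0, "ty": 0, "tz": 0, "twist": -0.016}, {"tx": 0, "ty": 0, "tz": 0, "twist": 0}]}}

```text
clock: 25.25
position: [0.5207, -0.1691, 0.2787]
ee_rot: [-2.222, -2.22, 0.0]
force: [-0.5, 0.4, -7.3]
width: 0.084
gripper_force: 40.0
```

```bash
python3 - <<'E'
from h import *
plan([.37,.03,.278],0.0)
print(arm.observe()["ft_torque"])
E
```

```text
clock 25.25 pos [ 0.5207 -0.1691  0.2787] yawy -0.001 zaxis [-0.  0. -1.] F [-0.5  0.4 -7.3] w 0.084 gf 40.0
xaxis [0.001 1.    0.   ] shift mm [ 198.9 -150.9    0.7] twist norm -0.0005 j7 0.06
[ 0.01624061 -0.08582899 -0.0023875 ]
```

{"name": "move_arm", "arguments": {"motion": [{"tx": 0.008, "ty": -0.006, "tz": 0, "twist": 0}, {"tx": 0.018, "ty": -0.014, "tz": 0, "twist": 0}, {"tx": 0.027, "ty": -0.02, "tz": 0, "twist": 0}, {"tx": 0.031, "ty": -0.024, "tz": 0, "twist": 0}, {"tx": 0.031, "ty": -0.024, "tz": 0, "twist": 0}, {"tx": 0.031, "ty": -0.024, "tz": 0, "twist": 0}, {"tx": 0.027, "ty": -0.02, "tz": 0, "twist": 0}, {"tx": 0.018, "ty": -0.014, "tz": 0, "twist": 0}, {"tx": 0.008, "ty": -0.006, "tz": 0, "twist": 0}, {"tx": 0, "ty": 0, "tz": 0, "twist": 0}]}}

```text
clock: 26.25
position: [0.3687, 0.0307, 0.2788]
ee_rot: [2.22, 2.221, 0.0]
force: [-0.2, -0.4, -5.9]
width: 0.084
gripper_force: 40.0
```

{"name": "move_arm", "arguments": {"motion": [{"tx": 0.006, "ty": 0, "tz": 0, "twist": 0}, {"tx": 0.014, "ty": 0, "tz": 0, "twist": 0}, {"tx": 0.022, "ty": 0, "tz": 0, "twist": 0}, {"tx": 0.027, "ty": -0.002, "tz": 0.004, "twist": 0}, {"tx": 0.028, "ty": -0.002, "tz": 0.007, "twist": 0}, {"tx": 0.028, "ty": -0.002, "tz": 0.008, "twist": 0}, {"tx": 0.022, "ty": -0.002, "tz": 0.008, "twist": 0}, {"tx": 0.016, "ty": 0, "tz": 0.004, "twist": 0}, {"tx": 0.009, "ty": 0, "tz": 0.001, "twist": 0}, {"tx": 0.004, "ty": 0, "tz": 0, "twist": 0}, {"tx": 0, "ty": 0, "tz": 0, "twist": 0}, {"tx": 0, "ty": 0, "tz": 0, "twist": 0}]}}

```text
clock: 27.45
position: [0.3616, 0.2052, 0.2465]
ee_rot: [2.223, 2.219, -0.0]
force: [0.9, 0.6, -5.0]
width: 0.087
gripper_force: 40.0
```

```bash
python3 - <<'E'
from h import *
plan([.4805,.2075,.246],0.0)
print(arm.observe()["ft_torque"])
ct=arm.calibration("wrist");im=arm.get_image("wrist");cv2.imwrite("pics/w6.png",im[:,:,::-1])
for y in (.203,.2075,.212): print(np.round(proj("wrist",[[.59,y,.195],[.4405,y,.195],[.4225,y,.221]],ct),0).tolist())
for q,z in [("hook_seat",.2),("hook_tip",.221),("slot_top",.233),("grip",.263)]:
  print(q,[(np.round(p),round(k,2),np.round(onz("wrist",p,z,ct),4)) for p,k in best("wrist",q)[:2]])
r=arm.regions_of("wrist","hook_seat");print([(cv2.boundingRect(d["region"].astype(np.uint8)),d["region"].sum(),round(d["conf"],2)) for d in r[:2]])
if r:
  m=r[0]["region"]
  for c in range(0,512,12):
    q=np.nonzero(m[:,c])[0]
    if len(q): print(c,q.min(),q.max(),np.round(onz("wrist",(c,(q.min()+q.max())/2),.195,ct),3),end="; ")
E
```

```text
clock 27.45 pos [0.3616 0.2052 0.2465] yawy -0.002 zaxis [ 0. -0. -1.] F [ 0.9  0.6 -5. ] w 0.087 gf 40.0
xaxis [ 0.002  1.    -0.   ] shift mm [  2.6 118.9   0.5] twist norm -0.0013 j7 -0.79
[-0.02031149 -0.07423133  0.0453643 ]
[[528.0, 214.0], [350.0, 214.0], [337.0, 228.0]]
[[529.0, 209.0], [350.0, 209.0], [338.0, 222.0]]
[[531.0, 204.0], [351.0, 204.0], [338.0, 216.0]]
hook_seat [(array([402., 207.]), 0.55, array([0.4805, 0.2113])), (array([257., 234.]), 0.44, array([0.3625, 0.1872]))]
hook_tip [(array([337., 218.]), 0.61, array([0.422 , 0.2105])), (array([259., 231.]), 0.28, array([0.3636, 0.2004]))]
slot_top [(array([257., 228.]), 0.62, array([0.3625, 0.2083]))]
grip [(array([253., 258.]), 0.55, array([0.3601, 0.2026]))]
[((329, 200, 183, 26), np.int64(2292), 0.64)]
336 210 225 [0.429 0.2  ]; 348 201 216 [0.438 0.208]; 360 201 212 [0.448 0.21 ]; 372 201 212 [0.458 0.21 ]; 384 201 212 [0.468 0.21 ]; 396 201 212 [0.478 0.21 ]; 408 201 212 [0.488 0.21 ]; 420 201 212 [0.498 0.21 ]; 432 201 212 [0.508 0.21 ]; 444 200 212 [0.518 0.21 ]; 456 201 212 [0.528 0.21 ]; 468 201 212 [0.538 0.21 ]; 480 201 212 [0.548 0.21 ]; 492 201 212 [0.558 0.21 ]; 504 201 212 [0.568 0.21 ];
```

The wrist segmentation puts the bar at y = 0.210 with yaw 0 and the seat at x = 0.4805. I'll shift 4.5 mm sideways and thread the slot over the tip.

{"name": "move_arm", "arguments": {"motion": [{"tx": 0.003, "ty": 0.003, "tz": 0, "twist": 0}, {"tx": 0.0015, "ty": 0.006, "tz": 0, "twist": 0}, {"tx": 0, "ty": 0.008, "tz": 0, "twist": 0}, {"tx": 0, "ty": 0.01, "tz": 0, "twist": 0}, {"tx": 0, "ty": 0.01, "tz": 0, "twist": 0}, {"tx": 0, "ty": 0.01, "tz": 0, "twist": 0}, {"tx": 0, "ty": 0.01, "tz": 0, "twist": 0}, {"tx": 0, "ty": 0.01, "tz": 0, "twist": 0}, {"tx": 0, "ty": 0.005, "tz": 0, "twist": 0}, {"tx": 0, "ty": 0, "tz": 0, "twist": 0}]}}

```text
clock: 28.75
position: [0.4338, 0.2105, 0.2463]
ee_rot: [-2.223, -2.22, 0.0]
force: [0.4, -0.1, -6.3]
width: 0.085
gripper_force: 40.0
```

```bash
python3 - <<'E'
from h import *
plan([.4785,.2095,.246],0.0)
print(arm.observe()["ft_torque"])
ct=arm.calibration("wrist");im=arm.get_image("wrist");cv2.imwrite("pics/w7.png",im[:,:,::-1])
r=arm.regions_of("wrist","hook_seat");print([(cv2.boundingRect(d["region"].astype(np.uint8)),d["region"].sum(),round(d["conf"],2)) for d in r[:2]])
m=r[0]["region"]
for c in range(0,512,16):
    q=np.nonzero(m[:,c])[0]
    if len(q): print(c,np.round(onz("wrist",(c,(q.min()+q.max())/2),.195,ct),3),end="; ")
E
```

```text
clock 28.75 pos [0.4338 0.2105 0.2463] yawy -0.001 zaxis [-0.  0. -1.] F [ 0.4 -0.1 -6.3] w 0.085 gf 40.0
xaxis [0.001 1.    0.   ] shift mm [-0.9 44.7  0.3] twist norm -0.0008 j7 -0.8
[ 0.01066076 -0.21993806 -0.03897574]
[((232, 208, 280, 48), np.int64(3236), 0.78), ((219, 107, 77, 77), np.int64(4581), 0.3)]
240 [0.42 0.2 ]; 272 [0.447 0.209]; 288 [0.461 0.209]; 304 [0.474 0.209]; 320 [0.488 0.209]; 336 [0.501 0.209]; 352 [0.514 0.209]; 368 [0.528 0.209]; 384 [0.541 0.209]; 400 [0.555 0.209]; 416 [0.568 0.209]; 432 [0.581 0.209]; 448 [0.596 0.205]; 464 [0.611 0.196]; 480 [0.627 0.19 ]; 496 [0.643 0.182];
```

The slot is over the tip, with no contact force and the bar unmoved. Continue to the seat and lower.

{"name": "move_arm", "arguments": {"motion": [{"tx": -0.0005, "ty": 0.005, "tz": 0, "twist": 0}, {"tx": 0, "ty": 0.01, "tz": 0, "twist": 0}, {"tx": 0, "ty": 0.012, "tz": 0, "twist": 0}, {"tx": 0, "ty": 0.01, "tz": 0, "twist": 0}, {"tx": 0, "ty": 0.006, "tz": 0, "twist": 0}, {"tx": 0, "ty": 0.0015, "tz": 0.002, "twist": 0}, {"tx": 0, "ty": 0, "tz": 0.005, "twist": 0}, {"tx": 0, "ty": 0, "tz": 0.008, "twist": 0}, {"tx": 0, "ty": 0, "tz": 0.007, "twist": 0}, {"tx": 0, "ty": 0, "tz": 0.004, "twist": 0}, {"tx": 0, "ty": 0, "tz": 0.002, "twist": 0}, {"tx": 0, "ty": 0, "tz": 0, "twist": 0}]}}

```text
clock: 30.05
position: [0.4775, 0.2099, 0.2182]
ee_rot: [-2.222, -2.221, 0.001]
force: [-0.1, 0.0, -6.2]
width: 0.087
gripper_force: 40.0
```

{"name": "move_arm", "arguments": {"motion": [{"tx": 0, "ty": 0, "tz": 0.001, "twist": 0}, {"tx": 0, "ty": 0, "tz": 0.001, "twist": 0}, {"tx": 0, "ty": 0, "tz": 0.001, "twist": 0}, {"tx": 0, "ty": 0, "tz": 0, "twist": 0}]}}

```text
clock: 30.45
position: [0.4777, 0.2099, 0.2154]
ee_rot: [2.222, 2.221, -0.0]
force: [0.4, -0.5, -6.2]
width: 0.086
gripper_force: 40.0
```

{"name": "move_arm", "arguments": {"motion": [{"tx": 0, "ty": 0, "tz": 0.0005, "twist": 0}, {"tx": 0, "ty": 0, "tz": 0.0005, "twist": 0}, {"tx": 0, "ty": 0, "tz": 0, "twist": 0}]}}

```text
clock: 30.75
position: [0.4777, 0.2099, 0.2144]
ee_rot: [2.222, 2.221, -0.0]
force: [-0.2, 0.2, -6.4]
width: 0.079
gripper_force: 40.0
```

{"name": "move_arm", "arguments": {"motion": [{"tx": 0, "ty": 0, "tz": 0.0005, "twist": 0}, {"tx": 0, "ty": 0, "tz": 0.0005, "twist": 0}, {"tx": 0, "ty": 0, "tz": 0, "twist": 0}, {"tx": 0, "ty": 0, "tz": 0, "twist": 0}]}}

```text
clock: 31.15
position: [0.4777, 0.2099, 0.2135]
ee_rot: [2.222, 2.221, -0.0]
force: [-0.1, 0.1, -5.1]
width: 0.081
gripper_force: 40.0
```

{"name": "move_arm", "arguments": {"motion": [{"tx": 0, "ty": 0, "tz": 0.0005, "twist": 0}, {"tx": 0, "ty": 0, "tz": 0.0005, "twist": 0}, {"tx": 0, "ty": 0, "tz": 0, "twist": 0}, {"tx": 0, "ty": 0, "tz": 0, "twist": 0}]}}

```text
clock: 31.55
position: [0.4778, 0.2102, 0.2128]
ee_rot: [2.222, 2.221, 0.001]
force: [-0.4, -0.6, -0.5]
width: 0.085
gripper_force: 40.0
```

The bar now carries the weight. Ease the grip and release.

{"name": "move_arm", "arguments": {"motion": [{"tx": 0, "ty": 0, "tz": 0, "twist": 0}, {"tx": 0, "ty": 0, "tz": 0, "twist": 0}, {"tx": 0, "ty": 0, "tz": 0, "twist": 0}, {"tx": 0, "ty": 0, "tz": 0, "twist": 0}, {"tx": 0, "ty": 0, "tz": 0, "twist": 0}], "squeeze": 3}}

```text
clock: 32.05
position: [0.4778, 0.2101, 0.2127]
ee_rot: [2.222, 2.221, 0.001]
force: [-1.1, -0.5, 3.6]
width: 0.089
gripper_force: 3.0
```

{"name": "move_arm", "arguments": {"motion": [{"tx": 0, "ty": 0, "tz": 0, "twist": 0}, {"tx": 0, "ty": 0, "tz": 0, "twist": 0}, {"tx": 0, "ty": 0, "tz": 0, "twist": 0}, {"tx": 0, "ty": 0, "tz": 0, "twist": 0}, {"tx": 0, "ty": 0, "tz": 0, "twist": 0}, {"tx": 0, "ty": 0, "tz": 0, "twist": 0}, {"tx": 0, "ty": 0, "tz": 0, "twist": 0}, {"tx": 0, "ty": 0, "tz": 0, "twist": 0}, {"tx": 0, "ty": 0, "tz": 0, "twist": 0}, {"tx": 0, "ty": 0, "tz": 0, "twist": 0}], "gripper": 0}}

```text
clock: 33.05
position: [0.4777, 0.21, 0.2125]
ee_rot: [2.222, 2.221, -0.0]
force: [-0.3, 0.7, -0.4]
width: 0.498
gripper_force: 0.0
```

```bash
python3 - <<'E'
from h import *
plan([.4785,.2095,.30],0.0)
ct=arm.calibration("wrist");prev=None;ims=[]
for i in range(12):
  im=arm.get_image("wrist");ims.append(im)
  if i%4==0:
    for q,z in [("grip",.23),("slot_top",.2),("lid_top",.183),("hook_tip",.221)]:
      print(i,q,[(np.round(p,1),round(k,2),np.round(onz("wrist",p,z,ct),4)) for p,k in best("wrist",q)[:1]])
g=[cv2.cvtColor(x,cv2.COLOR_RGB2GRAY)[60:240,150:360].astype(np.float32) for x in ims]
for k in range(1,12): print(np.round(cv2.phaseCorrelate(g[0],g[k])[0],2),round(float(np.abs(g[k]-g[0]).mean()),2),end=" ")
cv2.imwrite("pics/w8.png",ims[-1][:,:,::-1])
E
```

```text
clock 33.05 pos [0.4777 0.21   0.2125] yawy -0.001 zaxis [-0. -0. -1.] F [-0.3  0.7 -0.4] w 0.498 gf 0.0
xaxis [ 0.001  1.    -0.   ] shift mm [ -0.5   0.8 -87.5] twist norm -0.0004 j7 -0.82
0 grip [(array([257.8, 255.5]), 0.8, array([0.479 , 0.2099]))]
0 slot_top [(array([257. , 234.8]), 0.9, array([0.4785, 0.2084]))]
0 lid_top [(array([257.8, 149.6]), 0.69, array([0.4791, 0.2655]))]
0 hook_tip [(array([166.5, 248.5]), 0.85, array([0.4218, 0.2095]))]
4 grip [(array([256.8, 256.7]), 0.57, array([0.4784, 0.2091]))]
4 slot_top [(array([256.8, 231.6]), 0.93, array([0.4784, 0.2109]))]
4 lid_top [(array([258.4, 147.6]), 0.82, array([0.4795, 0.2669]))]
4 hook_tip [(array([170.4, 247.9]), 0.55, array([0.4243, 0.2099]))]
8 grip [(array([256. , 257.1]), 0.64, array([0.4779, 0.2088]))]
8 slot_top [(array([257.7, 230.5]), 0.9, array([0.479 , 0.2117]))]
8 lid_top [(array([257.8, 148.5]), 0.86, array([0.4791, 0.2662]))]
8 hook_tip [(array([169.1, 245.6]), 0.7, array([0.4237, 0.2115]))]
[ 0.01 -0.22] 2.47 [ 0.01 -0.42] 2.96 [ 0.01 -0.5 ] 3.37 [ 0.03 -0.6 ] 3.61 [ 0.01 -0.58] 3.78 [ 0.03 -0.57] 3.63 [ 0.03 -0.51] 3.33 [ 0.01 -0.4 ] 3.0 [0.03 0.01] 1.73 [ 0.01 -0.01] 1.67 [ 0.01 -0.07] 1.81
```

It hangs level with sub-millimetre motion. Raise clear, then back away towards the robot.

{"name": "move_arm", "arguments": {"motion": [{"tx": 0, "ty": 0, "tz": -0.003, "twist": 0}, {"tx": 0, "ty": 0, "tz": -0.008, "twist": 0}, {"tx": 0, "ty": 0, "tz": -0.015, "twist": 0}, {"tx": 0, "ty": 0, "tz": -0.02, "twist": 0}, {"tx": 0, "ty": -0.005, "tz": -0.02, "twist": 0}, {"tx": 0, "ty": -0.02, "tz": -0.01, "twist": 0}, {"tx": 0, "ty": -0.03, "tz": 0, "twist": 0}, {"tx": -0.02, "ty": -0.03, "tz": 0, "twist": 0}, {"tx": -0.035, "ty": -0.015, "tz": 0, "twist": 0}, {"tx": -0.04, "ty": 0, "tz": 0, "twist": 0}, {"tx": -0.04, "ty": 0, "tz": 0, "twist": 0}, {"tx": -0.03, "ty": 0, "tz": 0, "twist": 0}]}}

```text
clock: 35.45
position: [0.3773, 0.0429, 0.2893]
ee_rot: [2.222, 2.218, 0.0]
force: [1.9, -0.3, 0.5]
width: 0.497
gripper_force: 0.0
```

```bash
python3 - <<'E'
from h import *
plan([.4785,.2095,.30],0.0)
ims=[]
for i in range(20): ims.append(arm.get_image("top"))
g=[cv2.cvtColor(x,cv2.COLOR_RGB2GRAY)[172:226,185:240].astype(np.float32) for x in ims]
print([np.round(cv2.phaseCorrelate(g[0],k)[0],2).tolist() for k in g[1:]])
for n in ("top","scene"):
  if n=="scene": ims[-1]=arm.get_image("scene")
  for q,z in [("grip",.23),("slot_top",.2),("lid_top",.183),("hook_tip",.221),("carrier",.075),("beaker",0),("jar",0)]:
    print(n,q,[(round(k,2),np.round(onz(n,p,z),3)) for p,k in best(n,q)[:1]])
E
```

```text
clock 35.45 pos [0.3773 0.0429 0.2893] yawy -0.002 zaxis [ 0.001 -0.001 -1.   ] F [ 1.9 -0.3  0.5] w 0.497 gf 0.0
xaxis [ 0.002  1.    -0.001] shift mm [166.8 100.9 -10.7] twist norm -0.0012 j7 -0.25
[[0.02, 0.04], [-0.05, 0.1], [-0.05, 0.08], [-0.06, -0.05], [-0.05, -0.01], [-0.12, 0.02], [0.04, 0.06], [-0.02, 0.06], [0.12, -0.04], [0.06, -0.06], [0.1, -0.04], [0.23, -0.1], [0.17, -0.02], [0.22, -0.07], [0.19, -0.02], [0.22, -0.04], [0.17, -0.04], [0.13, 0.06], [0.1, 0.1]]
top grip [(0.93, array([0.47 , 0.207]))]
top slot_top [(0.6, array([0.487, 0.215]))]
top lid_top [(0.72, array([0.477, 0.283]))]
top hook_tip [(0.44, array([0.425, 0.219]))]
top carrier [(0.62, array([0.491, 0.212]))]
top beaker [(0.43, array([ 0.407, -0.004]))]
top jar [(0.48, array([0.579, 0.009]))]
scene grip [(0.96, array([0.487, 0.202]))]
scene slot_top [(0.95, array([0.477, 0.198]))]
scene lid_top [(0.68, array([0.465, 0.272]))]
scene hook_tip [(0.82, array([0.429, 0.204]))]
scene carrier [(0.56, array([0.49, 0.2 ]))]
scene beaker [(0.59, array([0.387, 0.001]))]
scene jar [(0.72, array([ 0.596, -0.   ]))]
```

Both fixed cameras show the carrier hanging at the seat and still to about ±0.2 px. The beaker and jar are where they were, and the arm is clear.

```bash
python3 -c "
from cell import arm
print(arm.sign_off())"
```

```text
the job is handed in; nothing more can be done
None
```

The job is handed in at about 36 s on the robot's clock: the lid is pressed home, the hook was brought to rest, and the carrier hangs upright and quiet at the seat behind the tip, with the arm clear; one early grasp closed on nothing and had to be repeated, without disturbing the carrier.

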